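Unclamp the empty syringe and lift it out of the pump

TASK

Free the empty syringe on the syringe pump: turn its three clamp knobs fully open to their end stops, one after another, starting at the nozzle and finishing at the plunger end. Then grip the syringe by the barrel and lift it straight up out of its cradle, keeping it level, and finish while still holding it in the gripper, steady and level, about 10 cm above the cradle; leave the things standing on and beside the pump undisturbed.

Things in the scene. Friction and masses are not known exactly. Their poses are not given: they have to be found in the camera images.
- pump: white bench syringe pump, fixed; 360 mm (y) by 220 mm (x from -100 to +120), flat deck 80 mm above the table, sloped console on the -x side reaching x = -190 mm. Origin on the table under the deck; x away from the console, y along the syringe towards its nozzle, z up
- seat (a point): where the syringe's origin lies when seated, 30 mm above the deck; axes as the pump's. The deck is bare under the barrel within 40 mm along y either way: room for fingers (V blocks at y = +55 and -55 mm). A slot with walls 30 mm high takes the finger flange, so the syringe only comes out straight up; a pusher block 42 mm high stands 17 mm beyond the thumb disc
- syringe: empty syringe, translucent barrel 32 mm diameter, 150 mm long, level in the cradle. Origin on the axis at mid barrel; y along the axis to the nozzle (ends at +89 mm), z up. White flange 54 mm wide at y = -77, plunger rod 22 mm thick to a 30 mm thumb disc at y = -169 (plunger does not slide). 85 to 170 g, centre of mass near y = -13 mm
- clamp_nozzle (a joint): clamp nearest the nozzle: upright black bar grip 40 x 12 x 24 mm on a flat steel arm (14 mm wide, 5 mm thick, 62 mm long), bar along the arm, turning together. 0 = arm square across the syringe (to the pump's -x), blocking it; grows turning clockwise seen from above, arm tip going to the nozzle end (pump's +y). Hard stop at 1.4 rad = open. Starts 0 to 0.5; friction 0.04 N m, stays put
- clamp_nozzle_grip (a point): point in the bar grip of clamp_nozzle, on its vertical turning axis: 10 mm below the bar's top, 15 mm above the top of the flat arm, 38 mm above the syringe's axis; 50 mm to +x and +62 mm along y from seat. Its frame turns with the knob: x along the bar (arm points to -x), z up
- clamp_middle (a joint): clamp in the middle, before the flange: upright black bar grip 40 x 12 x 24 mm on a flat steel arm (14 mm wide, 5 mm thick, 62 mm long), bar along the arm, turning together. 0 = arm square across the syringe (to the pump's -x), blocking it; grows turning anticlockwise seen from above, arm tip going to the plunger end (pump's -y). Hard stop at 1.4 rad = open. Starts 0 to 0.5; friction 0.04 N m, stays put
- clamp_middle_grip (a point): point in the bar grip of clamp_middle, on its vertical turning axis: 10 mm below the bar's top, 15 mm above the top of the flat arm, 38 mm above the syringe's axis; 50 mm to +x and -62 mm along y from seat. Its frame turns with the knob: x along the bar (arm points to -x), z up
- clamp_plunger (a joint): clamp over the plunger rod: upright black bar grip 40 x 12 x 24 mm on a flat steel arm (14 mm wide, 5 mm thick, 62 mm long), bar along the arm, turning together. 0 = arm square across the syringe (to the pump's -x), blocking it; grows turning anticlockwise seen from above, arm tip going to the plunger end (pump's -y). Hard stop at 1.4 rad = open. Starts 0 to 0.5; friction 0.04 N m, stays put
- clamp_plunger_grip (a point): point in the bar grip of clamp_plunger, on its vertical turning axis: 10 mm below the bar's top, 15 mm above the top of the flat arm, 38 mm above the syringe's axis; 50 mm to +x and -145 mm along y from seat. Its frame turns with the knob: x along the bar (arm points to -x), z up
- vial: bystander: small amber vial, 22 mm diameter, 42 mm tall, on the pump's deck behind the clamps; origin at its foot
- stopper: bystander: black rubber stopper, 24 mm diameter, 20 mm tall, on the deck's -x edge; origin at its foot
- beaker: bystander: glass beaker, 68 mm diameter, 85 mm tall, beside the pump; origin at its foot
- bottle: bystander: glass bottle with a cap, 68 mm diameter, 130 mm tall, beside the pump; origin at its foot

How it is judged:
By the outcome, as a careful person would: the job done as asked, in the order asked, and still so for the second after the job is handed in, while the arm keeps its last pose, push and grip.
It also fails if it takes over 66 s, if anything falls off the work surface, if the arm or the gripper's body presses on something with over 40 N, if the wrist force passes 120 N, or if a joint passes its speed limit or range.

ROBOT

A 7-joint arm with a two-finger parallel gripper is mounted at the origin on the work surface. World frame = base frame: x ahead of the robot, y to its left, z up, the work surface at z = 0. Lengths are in mm, angles in rad, forces in N, time in s.
With the tool pointing down it reaches from about 425 to 800 mm from the base axis. Payload 8.3 kg.
Tool frame: the origin (TCP) lies midway between the tips of the shut fingers; the grasp point (between the pads) lies ctrl.grip_point_offset behind it (ctrl.grip_point_offset is the distance from the TCP to the grasp point, in mm); z points along the fingers, x is the direction in which the jaws open and shut, and the axes are right-handed (so a half turn about z gives the same grasp; the last joint's range is limited). The gripper opens to 85 mm and grips with 20 to 120 N. Pads are 22 mm wide; open, the fingers measure 114 mm over their backs; the gripper's body (76 mm by 85 mm) begins 54 mm behind the grasp point. The pads swing forward as they close: fully open they stand 13 mm farther back than shut.
Start: joints at [-1.304, 0.383, 0.016, 1.37, -0.006, 1.388, -0.046], TCP at [202.355, 591.315, 206.979] pointing down, gripper open.
Joint ranges: [-2.95, 2.95], [-0.25, 2.06], [-1.52, 1.56], [0.18, 2.33], [-1.44, 4.58], [0.02, 2.06], [-3.01, 3.01]. Speed limits (rad/s): [2.39, 2.39, 3.01, 3.01, 3.14, 3.14, 3.14].

INTERFACE

Orientations are given as a rotation vector (axis times angle).
In Python, from bench import ctrl, cams gives the robot as it stands.
- The arm moves only by the tool drive_tool, never from a script. Its argument "plan" is a list of rows, each an object of numbers: "gripper": the opening, from 0 (shut) to 1 (fully open); "dx", "dy", "dz": the shift along the world's x, y, z in mm; "turn": the turn about the world's z in degrees. A call has 1 to 12 rows; each row shifts and turns the commanded pose from where the row before left it; what a row does not reach is not made up. A row lasts 1/10 s, in which the tool goes at most 50 mm and 8.59 degrees, less where a joint would pass 70% of its speed; a pose out of reach is approached as far as the arm can. A call with a gripper value outside its range is refused whole. The fingers move at their own pace and stop on an object; the grip force is fixed at half the most. Time passes only in rows, so rows that do not move let the fingers close. It gives the time, the measured TCP pose, the force and the opening at its end, in the units of the state.
- ctrl.get_obs(): the state, without advancing time (a new reading comes with each control period).
- cams.camera(name): name is "scene" or "top" or "wrist"; returns a dict with "img" (480x640x3 uint8, red, green, blue), "mtx" (3x3 intrinsics, pixels), "extrinsics" (4x4, takes a point from camera to world coordinates); the wrist camera has in their place "T_tool_cam" (4x4, takes a point from camera to tool coordinates, whose origin is the TCP and whose axes are the tool frame's). Camera axes: x right, y down, z forward; pixel columns grow to the right and rows downward; lengths in mm; the calibration is good to about 2 mm. A picture is of the moment at which its call begins: read the wrist's pose just before it. There is no depth.
- ctrl.finish_job(): hands the job in, once; it reports no verdict.
The state is a dict: "t": time; "joints": joint angles; "joint_vel": joint speeds; "joint_torque": joint torques, N m; "position": TCP position; "tcp_rot": TCP orientation; "contact_force": force on the tool from outside, world axes, zero at the start; "wrist_torque": the same for the moment, N m; "finger_gap": opening from 0.0 (shut) to 1.0 (fully open).
Only numpy, scipy, OpenCV 4.12 (cv2) and the standard library are available. Lean on these libraries where they do the work, as an engineer would, in place of code of your own. Each camera call takes 0.05 s, during which the arm holds its last target.

## Working session

There is one attempt and no reset: what is moved stays moved. The work goes in short steps, Python scripts to look and compute and a tool call to move; the robot and the scene stay as the last step left them, time stands still between calls to the robot, and variables do not carry over. Pictures are saved under pics/ and viewed, and the job is handed in when it is done.

Besides the shell and the picture viewer there is one more tool, called as a command line: name --argument value ..., lists and objects as JSON in quotes. drive_tool: Moves the arm, as the interface text tells. Its arguments: {"type":"object","properties":{"plan":{"type":"array","items":{"type":"object","properties":{"gripper":{"type":"number"},"dx":{"type":"number"},"dy":{"type":"number"},"dz":{"type":"number"},"turn":{"type":"number"}}}}},"required":["plan"]}

```bash
mkdir -p pics; ls; python3 - <<'E'
from bench import ctrl,cams
import cv2
o=ctrl.get_obs(); print(o); print(ctrl.grip_point_offset)
for n in ["scene","top","wrist"]:
    c=cams.camera(n); cv2.imwrite(f"pics/{n}0.png",c["img"][:,:,::-1]); print(n,c["mtx"],c.get("extrinsics",c.get("T_tool_cam")))
E
```

```text
pics
{'t': 0.0, 'joints': array([-1.30391371,  0.38426865,  0.01637206,  1.37116619, -0.00629662,
        1.38818875, -0.0465003 ]), 'joint_vel': array([-0.00031066, -0.00056769,  0.00172782,  0.0001823 ,  0.00073071,
        0.000629  , -0.00149247]), 'joint_torque': array([ 1.07919138e-04, -6.27602291e+01,  8.44457746e-01, -3.71831059e+01,
        1.64198078e-02,  1.39629192e-02, -1.48050327e-05]), 'position': array([202.18664967, 590.8087808 , 205.95444049]), 'tcp_rot': array([ 2.55492462e+00,  1.82606631e+00, -2.49446003e-03]), 'contact_force': array([-0.58461433,  0.02749101,  0.68644765]), 'wrist_torque': array([ 0.04563466, -0.01926159,  0.0214982 ]), 'finger_gap': 1.0016388769230868}
18.700000000000003
scene [[523.66447537   0.         320.93027419]
 [  0.         523.66447537 238.31396743]
 [  0.           0.           1.        ]] [[ 8.16503113e-01  3.47735229e-01 -4.60871865e-01  9.90198285e+02]
 [ 5.77072841e-01 -4.67226612e-01  6.69840451e-01 -5.99642609e+02]
 [ 1.75955226e-02 -8.12883450e-01 -5.82160539e-01  6.55342188e+02]
 [ 0.00000000e+00  0.00000000e+00  0.00000000e+00  1.00000000e+00]]
top [[624.3715281    0.         319.03329998]
 [  0.         624.3715281  234.20932416]
 [  0.           0.           1.        ]] [[-5.57799992e-03 -9.93240211e-01  1.15942957e-01  4.47923351e+02]
 [-9.99620852e-01  8.66470934e-03  2.61357203e-02  1.81764389e+01]
 [-2.69636604e-02 -1.15753213e-01 -9.92911957e-01  1.20475194e+03]
 [ 0.00000000e+00  0.00000000e+00  0.00000000e+00  1.00000000e+00]]
wrist [[405.13525204   0.         318.32268877]
 [  0.         405.13525204 234.81444377]
 [  0.           0.           1.        ]] [[ 9.99999667e-01 -4.64154517e-04 -6.71781177e-04 -8.75039907e-01]
 [ 6.44062314e-04  9.54086755e-01  2.99529712e-01 -7.52787706e+01]
 [ 5.01909455e-04 -2.99530045e-01  9.54086736e-01 -1.66802887e+02]
 [ 0.00000000e+00  0.00000000e+00  0.00000000e+00  1.00000000e+00]]
```

View pics/top0.png

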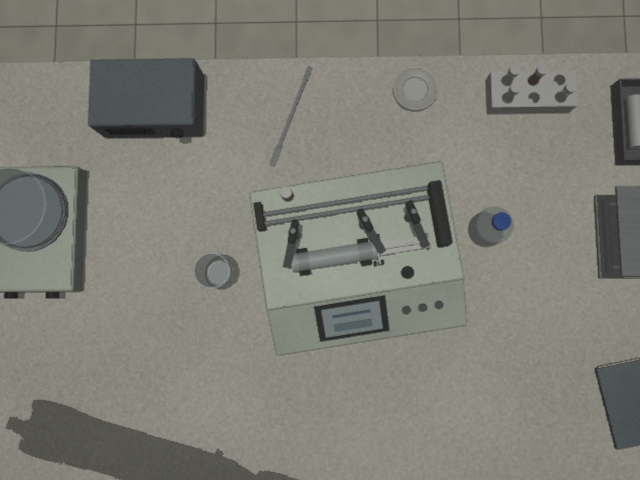

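View pics/scene0.png

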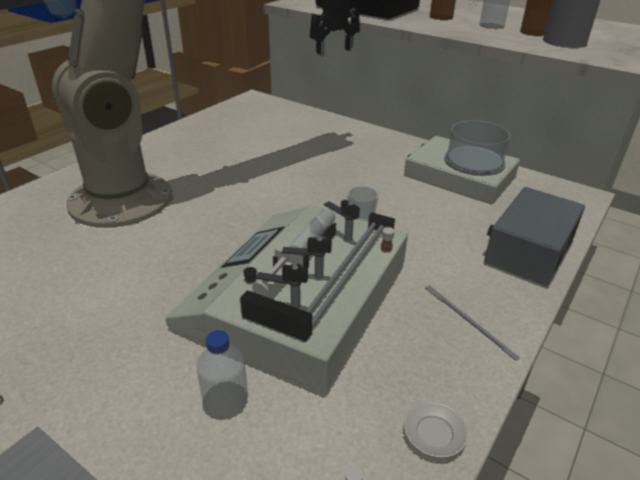

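View pics/wrist0.png

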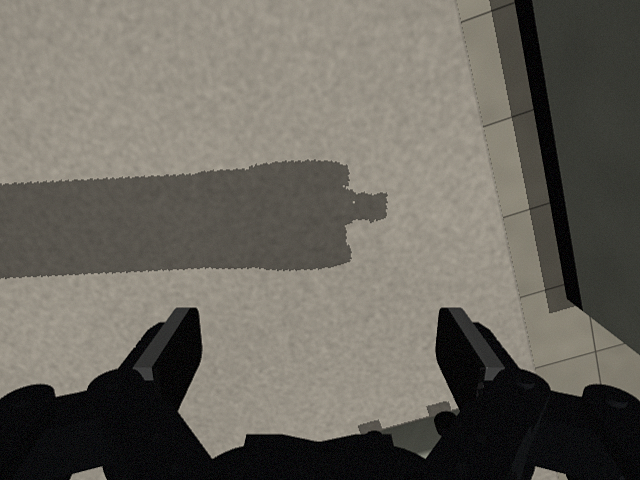

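```bash
python3 - <<'E'
import cv2
a=cv2.imread("pics/top0.png"); b=a[150:365,180:520]
cv2.imwrite("pics/topz.png",cv2.resize(b[:,55:],None,fx=2.8,fy=2.75,interpolation=cv2.INTER_CUBIC))
a=cv2.imread("pics/scene0.png"); b=a[180:400,160:425]
cv2.imwrite("pics/scenez.png",cv2.resize(b,None,fx=2.7,fy=2.7,interpolation=cv2.INTER_CUBIC))
E
```

```text
(no output)
```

View pics/topz.png

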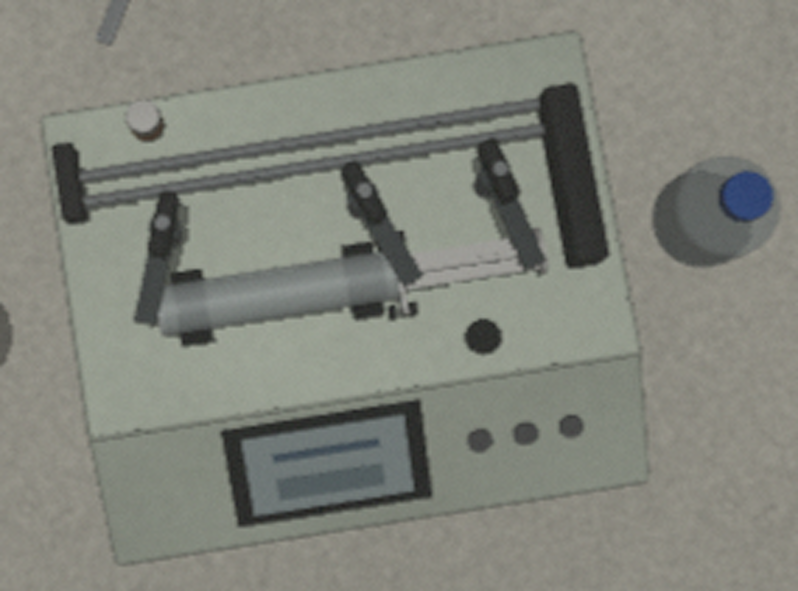

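View pics/scenez.png

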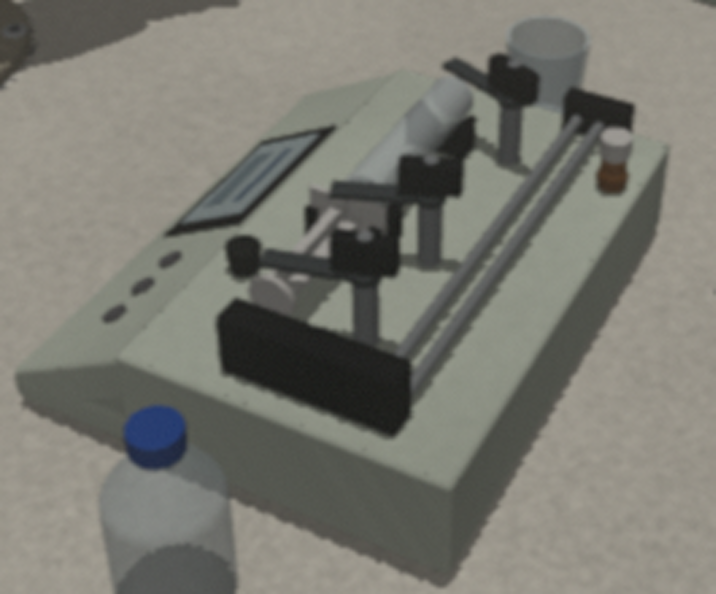

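```bash
cat > fit.py <<'E'
from bench import ctrl,cams
import numpy as np
from scipy.optimize import least_squares
C={n:cams.camera(n) for n in("top","scene")}
def proj(n,p):
    c=C[n];E=np.linalg.inv(c["extrinsics"]);q=E[:3,:3]@p+E[:3,3];u=c["mtx"]@q;return u[:2]/u[2]
T=lambda u,v:np.array([235+u/2.8,150+v/2.75])
S=lambda u,v:np.array([160+u/2.7,180+v/2.7])
obs=[("top",T(44,117),'c',(120,180,80)),("top",T(578,31),'c',(120,-180,80)),("top",T(638,354),'c',(-100,-180,80)),("top",T(92,439),'c',(-100,180,80)),
("scene",S(453,489),'c',(120,-180,80)),("scene",S(667,147),'c',(120,180,80)),("scene",S(122,358),'c',(-100,-180,80)),
("top",T(162,222),'k',(50,62,160)),("top",T(365,190),'k',(50,-62,160)),("top",T(500,168),'k',(50,-145,160)),
("scene",S(515,60),'k',(50,62,160)),("scene",S(430,158),'k',(50,-62,160)),("scene",S(365,235),'k',(50,-145,160)),
("top",T(146,320),'t',0),("top",T(410,280),'t',1),("top",T(533,268),'t',2),
("scene",S(450,66),'t',0),("scene",S(335,190),'t',1),("scene",S(265,258),'t',2)]
def Rz(a):return np.array([[np.cos(a),-np.sin(a),0],[np.sin(a),np.cos(a),0],[0,0,1]])
K=[(50,62),(50,-62),(50,-145)]
def pt(v,k,d):
    x,y,a,sx,sy=v[:5]
    if k=='c':p=np.array(d,float)
    elif k=='k':p=np.array(d,float)+[sx,sy,0]
    else:
        th=v[5+d]; s=1 if d==0 else -1
        L=60
        p=np.array([sx+K[d][0]-L*np.cos(th),sy+K[d][1]+s*L*np.sin(th),131])
    return Rz(a)@p+[x,y,0]
if __name__=="__main__":
    f=lambda v:np.concatenate([proj(n,pt(v,k,d))-u for n,u,k,d in obs])
    r=least_squares(f,[480,0,.15,0,0,.2,.2,.2],loss='soft_l1',x_scale=[10,10,.1,10,10,.1,.1,.1])
    print(np.round(r.x,3)); 
    for (n,_,k,d),e in zip(obs,f(r.x).reshape(-1,2)):print(n,k,d,e.round(1))
    v=r.x
    for d in K:print("knob",(Rz(v[2])@np.array([d[0]+v[3],d[1]+v[4],148])+[v[0],v[1],0]).round(1))
    print("seat",(Rz(v[2])@np.array([v[3],v[4],110])+[v[0],v[1],0]).round(1))
E
python3 fit.py
```

```text
[ 5.68539e+02 -1.88390e+01  1.57000e-01 -2.49430e+01  4.47530e+01
  3.48000e-01  3.42000e-01  2.19000e-01]
top c (120, 180, 80) [-2.7 -0.9]
top c (120, -180, 80) [ 0.5 -1.9]
top c (-100, -180, 80) [ 1.8 -0.6]
top c (-100, 180, 80) [-1.7  1.3]
scene c (120, -180, 80) [-0.8  0.3]
scene c (120, 180, 80) [ 1.2 -1.7]
scene c (-100, -180, 80) [-4.5 -0.7]
top k (50, 62, 160) [-0.4 -0.2]
top k (50, -62, 160) [-0.4 -0.6]
top k (50, -145, 160) [-0.  -0.7]
scene k (50, 62, 160) [-0.9  0.7]
scene k (50, -62, 160) [-0.2  0. ]
scene k (50, -145, 160) [-0.6 -0.1]
top t 0 [-0.1  0.1]
top t 1 [-0.1 -0.8]
top t 2 [-0.3 -2.5]
scene t 0 [-0.5 -0.9]
scene t 1 [-1.  -0.6]
scene t 2 [-0.4 -0.3]
knob [576.6  90.5 148. ]
knob [596. -32. 148.]
knob [ 608.9 -114.   148. ]
seat [536.9  21.5 110. ]
```

drive_tool --plan '[{"dx": 28, "dy": -38, "dz": 12, "turn": 1, "gripper": 0.5}, {"dx": 28, "dy": -38, "dz": 12, "turn": 1}, {"dx": 28, "dy": -38, "dz": 10, "turn": 1}, {"dx": 28, "dy": -38, "dz": 5, "turn": 1}, {"dx": 28, "dy": -38, "dz": 5, "turn": 1}, {"dx": 28, "dy": -38, "turn": 1}, {"dx": 28, "dy": -38, "turn": 1}, {"dx": 28, "dy": -38, "turn": 1}, {"dx": 28, "dy": -38}, {"dx": 28, "dy": -38}, {"dx": 28, "dy": -38}, {"dx": 28, "dy": -38}]'

```text
schema error: expected keys gripper, dx, dy, dz, turn
```

drive_tool --plan '[{"gripper": 0.5, "dx": 28, "dy": -38, "dz": 12, "turn": 1}, {"gripper": 0.5, "dx": 28, "dy": -38, "dz": 12, "turn": 1}, {"gripper": 0.5, "dx": 28, "dy": -38, "dz": 10, "turn": 1}, {"gripper": 0.5, "dx": 28, "dy": -38, "dz": 5, "turn": 1}, {"gripper": 0.5, "dx": 28, "dy": -38, "dz": 5, "turn": 1}, {"gripper": 0.5, "dx": 28, "dy": -38, "dz": 0, "turn": 1}, {"gripper": 0.5, "dx": 28, "dy": -38, "dz": 0, "turn": 1}, {"gripper": 0.5, "dx": 28, "dy": -38, "dz": 0, "turn": 1}, {"gripper": 0.5, "dx": 28, "dy": -38, "dz": 0, "turn": 0}, {"gripper": 0.5, "dx": 28, "dy": -38, "dz": 0, "turn": 0}, {"gripper": 0.5, "dx": 28, "dy": -38, "dz": 0, "turn": 0}, {"gripper": 0.5, "dx": 28, "dy": -38, "dz": 0, "turn": 0}]'

```text
t: 1.45
position: [539.2, 133.7, 251.2]
tcp_rot: [2.422, 2.001, 0.001]
contact_force: [0.8, 1.2, -0.3]
finger_gap: 0.499
```

drive_tool --plan '[{"gripper": 0.5, "dx": 18, "dy": -21, "dz": -10, "turn": 0}, {"gripper": 0.5, "dx": 19, "dy": -22, "dz": -10, "turn": 0}, {"gripper": 0.5, "dx": 0, "dy": 0, "dz": 0, "turn": 0}]'

```text
t: 1.75
position: [576.3, 87.3, 229.2]
tcp_rot: [2.428, 1.992, -0.006]
contact_force: [-0.3, 1.0, 0.6]
finger_gap: 0.499
```

```bash
cat > w.py <<'E'
import sys,cv2,numpy as np
from bench import ctrl,cams
from scipy.spatial.transform import Rotation as R
def snap(name):
    o=ctrl.get_obs(); c=cams.camera("wrist"); cv2.imwrite(f"pics/{name}.png",c["img"][:,:,::-1])
    T=np.eye(4);T[:3,:3]=R.from_rotvec(o["tcp_rot"]).as_matrix();T[:3,3]=o["position"]
    np.savez(f"pics/{name}.npz",T=T@c["T_tool_cam"],K=c["mtx"])
    print(o["t"],o["position"].round(1),np.degrees(2*np.arctan2(o["tcp_rot"][1],o["tcp_rot"][0])).round(2),o["contact_force"].round(1),o["wrist_torque"].round(2),round(o["finger_gap"],3),o["joints"].round(2))
def ray(name,u,v,z):
    d=np.load(f"pics/{name}.npz");T=d["T"];q=T[:3,:3]@np.linalg.solve(d["K"],[u,v,1.]);s=(z-T[2,3])/q[2];return T[:3,3]+s*q
def wproj(name,p):
    d=np.load(f"pics/{name}.npz");q=np.linalg.inv(d["T"])@np.append(p,1);u=d["K"]@q[:3];return u[:2]/u[2]
if __name__=="__main__":snap(sys.argv[1])
E
python3 w.py w1
```

```text
1.75 [576.3  87.3 229.2] 78.74 [-0.3  1.   0.6] [-0.03  0.04 -0.05] 0.499 [-0.53  0.29  0.42  1.47 -0.12  1.41  1.26]
```

View pics/w1.png

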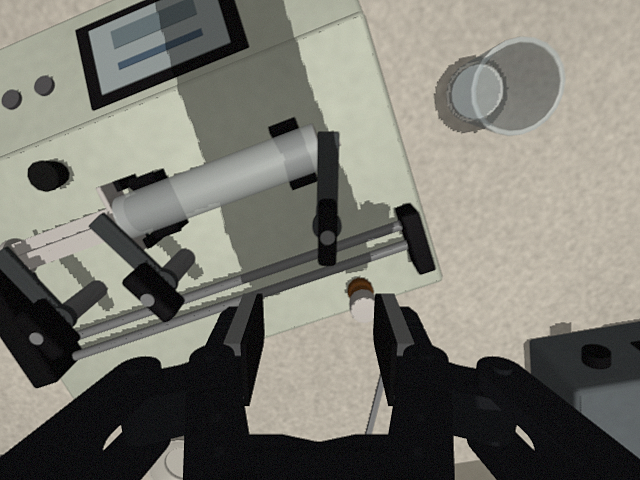

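```bash
cat > fit2.py <<'E'
from fit import *; import w
for u in [(328,238),(147,300),(36,339)]:print(w.ray("w1",*u,160).round(1), w.ray("w1",*u,158).round(1))
W=[((328,238),'k',(50,62,160)),((147,300),'k',(50,-62,160)),((36,339),'k',(50,-145,160)),((328,138),'t',0),((97,220),'t',1),((2,252),'t',2)]
f=lambda v:np.concatenate([(proj(n,pt(v,k,d))-u)*(.5 if k=='c' else 1) for n,u,k,d in obs]+[w.wproj("w1",pt(v,k,d))-u for u,k,d in W])
r=least_squares(f,[568,-19,.157,-25,45,.3,.3,.2],loss='soft_l1',x_scale=[10,10,.1,10,10,.1,.1,.1]);v=r.x
print(v.round(3),f(v)[-12:].reshape(-1,2).round(1))
for d in K:print("knob",(Rz(v[2])@np.array([d[0]+v[3],d[1]+v[4],148])+[v[0],v[1],0]).round(1))
print("seat",(Rz(v[2])@np.array([v[3],v[4],110])+[v[0],v[1],0]).round(1))
E
python3 fit2.py
```

```text
[577.8  91.6 160. ] [578.4  91.5 158. ]
[596.2 -30.6 160. ] [597.  -31.7 158. ]
[ 609.3 -112.4  160. ] [ 610.2 -114.2  158. ]
[ 5.68931e+02 -1.86640e+01  1.51000e-01 -2.47540e+01  4.56160e+01
  3.47000e-01  3.67000e-01  2.17000e-01] [[-0.2 -0.1]
 [-0.6  0.3]
 [-1.2 -0.4]
 [-0.5 -3.8]
 [ 0.6  0.5]
 [-0.4  0.1]]
knob [577.7  91.5 148. ]
knob [596.4 -31.1 148. ]
knob [ 608.9 -113.1  148. ]
seat [537.6  22.7 110. ]
```

drive_tool --plan '[{"gripper": 0.5, "dx": 1, "dy": 4, "dz": -25, "turn": 0}, {"gripper": 0.5, "dx": 0, "dy": 0, "dz": -25, "turn": 0}, {"gripper": 0.5, "dx": 0, "dy": 0, "dz": -10, "turn": 0}, {"gripper": 0.5, "dx": 0, "dy": 0, "dz": 0, "turn": 0}]'

```text
t: 2.3
position: [575.1, 97.3, 170.0]
tcp_rot: [-2.419, -2.002, 0.003]
contact_force: [0.0, -0.2, 0.5]
finger_gap: 0.501
```

```bash
python3 w.py w2
```

```text
2.3 [575.1  97.3 170. ] -280.79 [ 0.  -0.2  0.5] [ 0.03 -0.   -0.01] 0.501 [-0.54  0.33  0.4   1.56 -0.13  1.28  1.27]
```

View pics/w2.png

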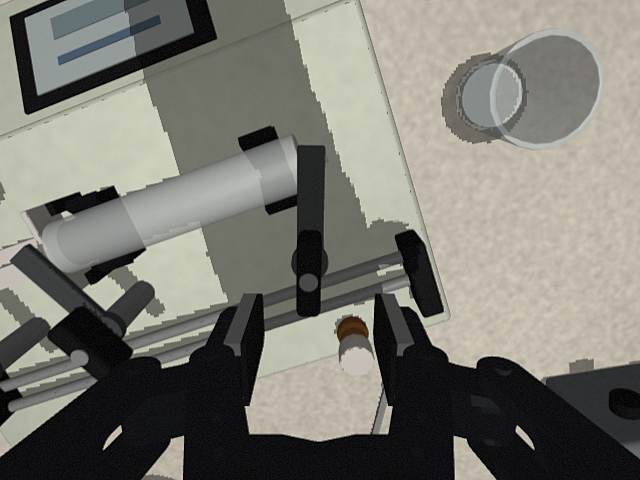

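```bash
python3 -c "
import w
print(w.ray('w2',308,283,160),w.ray('w2',78,357,160))
for i in range(4):
    print(w.ctrl.get_obs()['position'])"; python3 w.py w3; python3 -c "
import w
print(w.ray('w3',308,283,160),w.ray('w3',78,357,160))"
```

```text
[577.95286003  90.59914647 160.        ] [596.06710231 -31.52036122 160.        ]
[576.02458096  97.10339469 171.36054659]
[576.02458096  97.10339469 171.36054659]
[576.02458096  97.10339469 171.36054659]
[576.02458096  97.10339469 171.36054659]
2.35 [576.   97.1 171.4] -280.82 [-0.2  0.1  0.6] [ 0.06 -0.04  0.04] 0.5 [-0.54  0.33  0.4   1.56 -0.13  1.29  1.27]
[579.46914799  90.20373827 160.        ] [597.64772459 -32.86148437 160.        ]
```

drive_tool --plan '[{"gripper": 0.5, "dx": 1.6, "dy": -5.3, "dz": 0, "turn": 0}, {"gripper": 0.5, "dx": 0, "dy": 0, "dz": -15, "turn": 0}, {"gripper": 0.5, "dx": 0, "dy": 0, "dz": -18, "turn": 0}, {"gripper": 0.5, "dx": 0, "dy": 0, "dz": 0, "turn": 0}]'

```text
t: 2.8
position: [577.1, 90.4, 136.8]
tcp_rot: [-2.422, -1.999, 0.004]
contact_force: [0.8, 0.2, -0.2]
finger_gap: 0.498
```

```bash
python3 w.py w4
```

```text
2.8 [577.1  90.4 136.8] -280.92 [ 0.8  0.2 -0.2] [0.02 0.02 0.05] 0.498 [-0.52  0.35  0.4   1.6  -0.14  1.22  1.29]
```

View pics/w4.png

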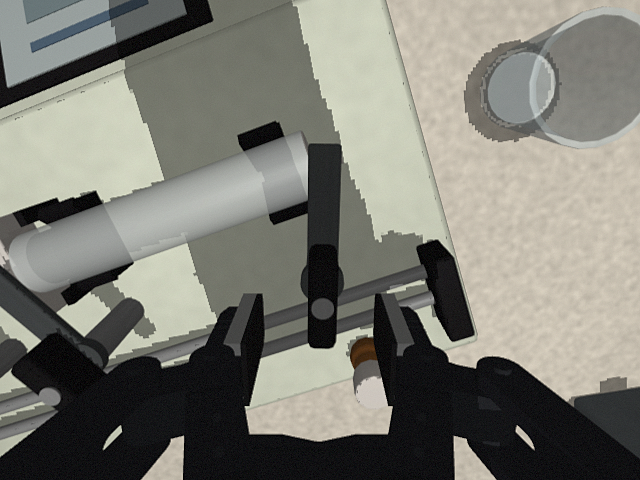

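drive_tool --plan '[{"gripper": 0.0, "dx": 0, "dy": 0, "dz": 0, "turn": 0}, {"gripper": 0.0, "dx": 0, "dy": 0, "dz": 0, "turn": 0}, {"gripper": 0.0, "dx": 0, "dy": 0, "dz": 0, "turn": 0}, {"gripper": 0.0, "dx": 0, "dy": 0, "dz": 0, "turn": 0}, {"gripper": 0.0, "dx": 0, "dy": 0, "dz": 0, "turn": 0}]'

```text
t: 3.35
position: [578.1, 91.1, 138.2]
tcp_rot: [2.422, 2.001, 0.0]
contact_force: [-0.0, 0.6, 0.4]
finger_gap: -0.0
```

```bash
python3 w.py w5;python3 -c "
import w
print(w.ray('w4',322,309,160))"
```

```text
3.35 [578.1  91.1 138.2] 79.11 [-0.   0.6  0.4] [-0.04  0.01  0.01] -0.0 [-0.52  0.35  0.4   1.6  -0.14  1.22  1.28]
[577.54302985  90.65644606 160.        ]
```

View pics/w5.png

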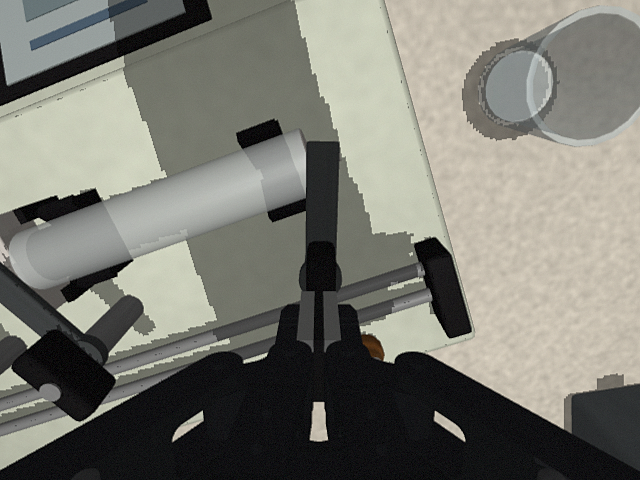

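```bash
python3 - <<'E'
from fit import *; import w
o=[("top",T(162,222)),("scene",S(515,60))]
ww=[("w1",(328,238)),("w2",(308,283)),("w4",(322,309))]
f=lambda p:np.concatenate([proj(n,p)-u for n,u in o]+[w.wproj(n,p)-u for n,u in ww])
r=least_squares(f,[578,91,150]);print(r.x,r.fun.round(1))
f=lambda p:np.concatenate([w.wproj(n,p)-u for n,u in ww]);r=least_squares(f,[578,91,150]);print(r.x,r.fun.round(1))
print(w.wproj("w5",np.array([578.1,91.1,138.2])))
E
python3 - <<'E'
import cv2
a=cv2.imread("pics/w5.png")[130:430,220:420]
b=cv2.convertScaleAbs(cv2.resize(a,None,fx=2,fy=2,interpolation=cv2.INTER_CUBIC),alpha=3,beta=10)
c=cv2.imread("pics/w4.png")[130:430,220:420]
d=cv2.convertScaleAbs(cv2.resize(c,None,fx=2,fy=2,interpolation=cv2.INTER_CUBIC),alpha=3,beta=10)
cv2.imwrite("pics/w5z.png",cv2.hconcat([b,d]))
E
```

```text
[577.19184827  90.91369344 161.15035474] [-0.7 -0.6 -0.5  0.2 -1.3 -0.1  0.3 -0.6  0.5  0.5]
[577.61145786  90.84858294 160.24172399] [-1.3  0.1  0.4 -0.5  0.5  0.4]
[321.01657097 283.91084367]
```

View pics/w5z.png

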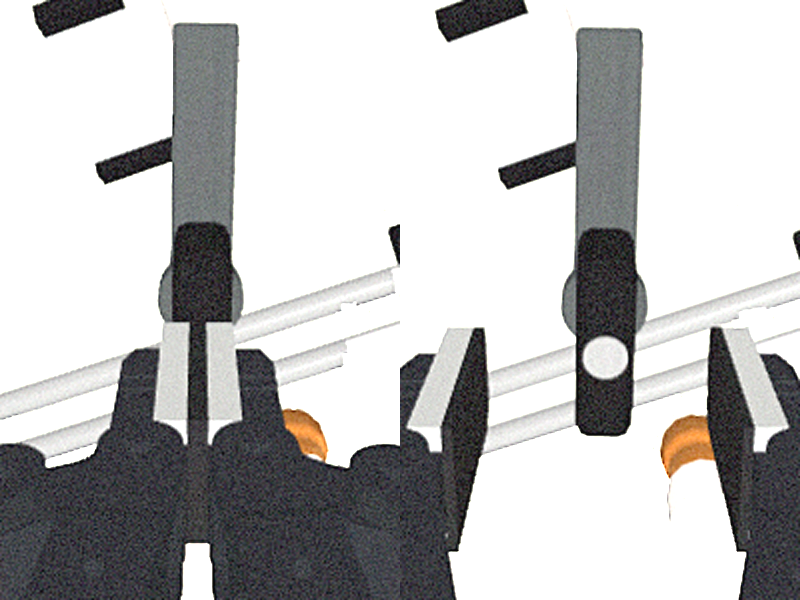

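```bash
python3 - <<'E'
from fit import *
import cv2
p=ctrl.get_obs()["position"];print(p)
for n in("scene",):
    a=C[n]["img"][:,:,::-1].copy();u=proj(n,p);print(u)
    s=4;x0,y0=int(u[0]-90),int(u[1]-90)
    b=cv2.resize(a[y0:y0+140,x0:x0+180],None,fx=s,fy=s,interpolation=cv2.INTER_CUBIC);b=cv2.convertScaleAbs(b,alpha=1.8,beta=10)
    for h,c in((0,(0,0,255)),(18.7,(0,255,0)),(40,(255,0,0))):
        q=proj(n,p+[0,0,h]);cv2.circle(b,tuple(int(t) for t in (q-[x0,y0])*s),4,c,-1)
    cv2.imwrite(f"pics/g_{n}.png",b)
E
```

```text
[577.90980522  90.99762074 137.94726872]
[349.92396054 213.35005469]
```

View pics/g_scene.png

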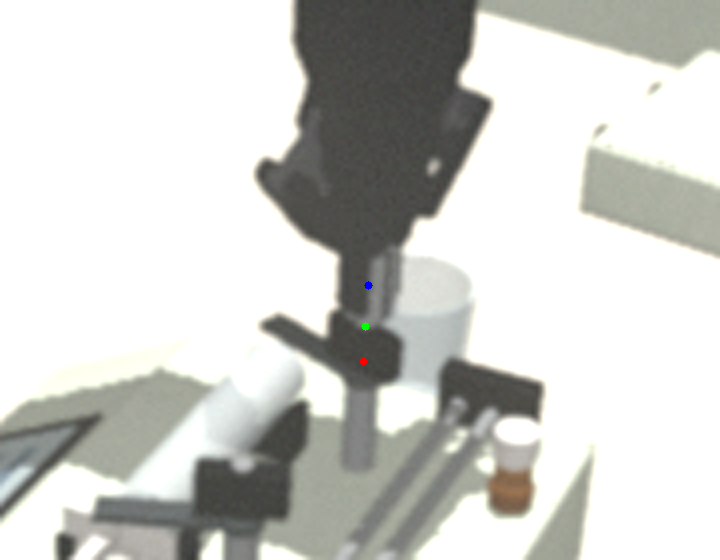

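drive_tool --plan '[{"gripper": 0.5, "dx": 0, "dy": 0, "dz": 0, "turn": 0}, {"gripper": 0.5, "dx": 0, "dy": 0, "dz": 0, "turn": 0}, {"gripper": 0.5, "dx": 0, "dy": 0, "dz": -5, "turn": 0}, {"gripper": 0.5, "dx": 0, "dy": 0, "dz": -10, "turn": 0}, {"gripper": 0.5, "dx": 0, "dy": 0, "dz": -5, "turn": 0}, {"gripper": 0, "dx": 0, "dy": 0, "dz": 0, "turn": 0}, {"gripper": 0, "dx": 0, "dy": 0, "dz": 0, "turn": 0}, {"gripper": 0, "dx": 0, "dy": 0, "dz": 0, "turn": 0}, {"gripper": 0, "dx": 0, "dy": 0, "dz": 0, "turn": 0}, {"gripper": 0, "dx": 0, "dy": 0, "dz": 0, "turn": 0}]'

```text
t: 4.6
position: [577.9, 91.7, 118.0]
tcp_rot: [-2.421, -2.001, -0.0]
contact_force: [-0.0, 3.2, -1.9]
finger_gap: 0.123
```

```bash
cat > g.py <<'E'
from fit import *
import cv2,sys
def g(name,n="scene"):
    p=ctrl.get_obs()["position"]
    a=C[n]["img"][:,:,::-1].copy();u=proj(n,p)
    s=4;x0,y0=int(u[0]-90),int(u[1]-90)
    b=cv2.resize(a[y0:y0+140,x0:x0+180],None,fx=s,fy=s,interpolation=cv2.INTER_CUBIC);b=cv2.convertScaleAbs(b,alpha=1.8,beta=10)
    for h,c in((0,(0,0,255)),(18.7,(0,255,0)),(40,(255,0,0))):
        q=proj(n,p+[0,0,h]);cv2.circle(b,tuple(int(t) for t in (q-[x0,y0])*s),3,c,-1)
    cv2.imwrite(f"pics/{name}.png",b)
if __name__=="__main__":g(sys.argv[1])
E
python3 g.py g2; python3 w.py w6
```

```text
4.7 [577.9  91.7 118. ] -280.85 [ 0.5  4.  -1.5] [ 0.75  0.03 -0.02] 0.123 [-0.52  0.37  0.4   1.63 -0.15  1.18  1.29]
```

View pics/g2.png

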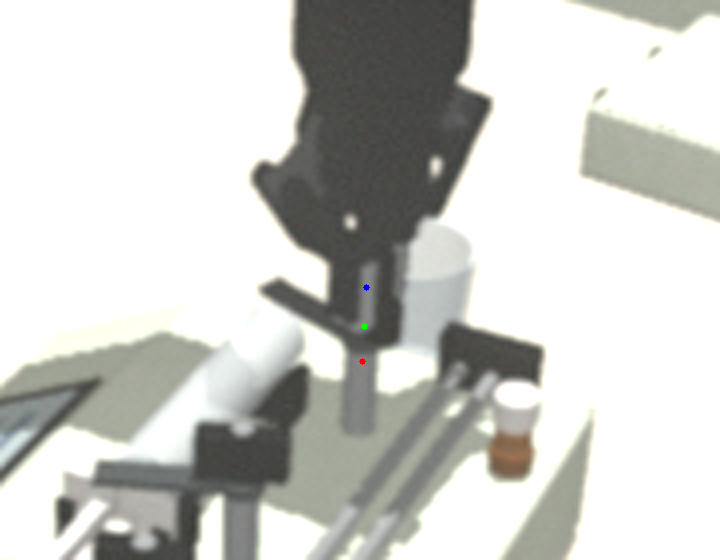

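View pics/w6.png

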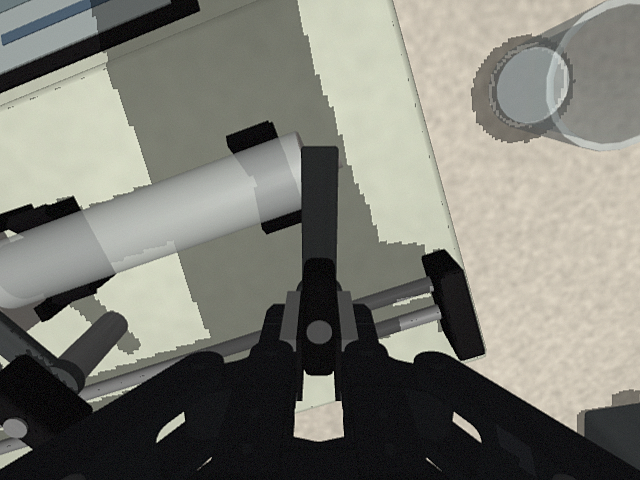

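drive_tool --plan '[{"gripper": 0, "dx": 0, "dy": 0, "dz": 0, "turn": -5}, {"gripper": 0, "dx": 0, "dy": 0, "dz": 0, "turn": -7}, {"gripper": 0, "dx": 0, "dy": 0, "dz": 0, "turn": -7}, {"gripper": 0, "dx": 0, "dy": 0, "dz": 0, "turn": -7}, {"gripper": 0, "dx": 0, "dy": 0, "dz": 0, "turn": -7}, {"gripper": 0, "dx": 0, "dy": 0, "dz": 0, "turn": -7}, {"gripper": 0, "dx": 0, "dy": 0, "dz": 0, "turn": -7}, {"gripper": 0, "dx": 0, "dy": 0, "dz": 0, "turn": -5}, {"gripper": 0, "dx": 0, "dy": 0, "dz": 0, "turn": 0}, {"gripper": 0, "dx": 0, "dy": 0, "dz": 0, "turn": 0}]'

```text
t: 5.75
position: [577.5, 91.2, 118.0]
tcp_rot: [-3.053, -0.74, 0.002]
contact_force: [-4.1, 2.3, 2.1]
finger_gap: 0.122
```

```bash
python3 w.py w7
```

```text
5.75 [577.5  91.2 118. ] -332.73 [-4.1  2.3  2.1] [0.54 1.01 0.  ] 0.122 [-0.64  0.39  0.56  1.63 -0.22  1.18  0.44]
```

View pics/w7.png

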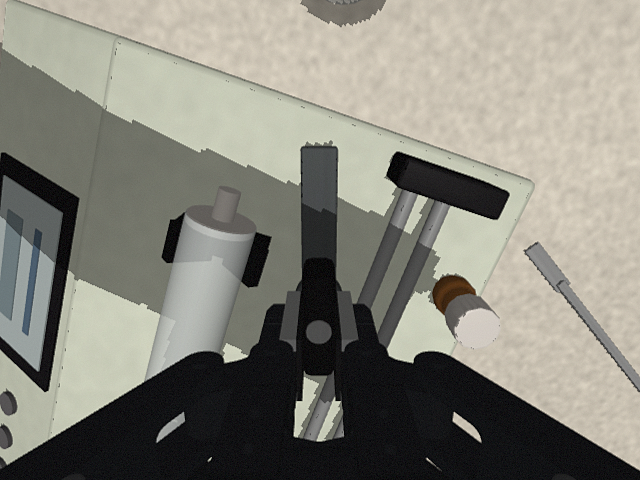

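drive_tool --plan '[{"gripper": 0, "dx": 0, "dy": 0, "dz": 0, "turn": -4}, {"gripper": 0, "dx": 0, "dy": 0, "dz": 0, "turn": -3}, {"gripper": 0, "dx": 0, "dy": 0, "dz": 0, "turn": -3}, {"gripper": 0, "dx": 0, "dy": 0, "dz": 0, "turn": 0}]'

```text
t: 6.2
position: [577.4, 91.1, 118.0]
tcp_rot: [-3.106, -0.47, 0.002]
contact_force: [-4.9, 2.3, 2.4]
finger_gap: 0.122
```

```bash
python3 w.py w8
```

```text
6.2 [577.4  91.1 118. ] -342.81 [-4.9  2.3  2.4] [0.43 1.26 0.59] 0.122 [-0.67  0.4   0.59  1.63 -0.23  1.19  0.28]
```

drive_tool --plan '[{"gripper": 0, "dx": 0, "dy": 0, "dz": 0, "turn": -2}, {"gripper": 0, "dx": 0, "dy": 0, "dz": 0, "turn": 0}]'

```text
t: 6.45
position: [577.3, 91.1, 118.0]
tcp_rot: [3.114, 0.418, -0.002]
contact_force: [-5.0, 2.6, 2.0]
finger_gap: 0.125
```

```bash
python3 w.py w9
```

```text
6.45 [577.3  91.1 118. ] 15.28 [-5.   2.6  2. ] [0.4  1.24 1.13] 0.125 [-0.67  0.4   0.6   1.63 -0.24  1.19  0.25]
```

View pics/w9.png

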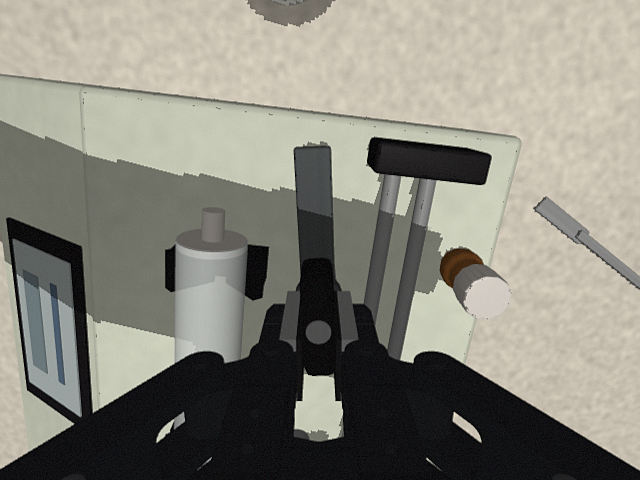

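drive_tool --plan '[{"gripper": 0.5, "dx": 0, "dy": 0, "dz": 0, "turn": 0}, {"gripper": 0.5, "dx": 0, "dy": 0, "dz": 0, "turn": 0}, {"gripper": 0.5, "dx": 0, "dy": 0, "dz": 15, "turn": 0}, {"gripper": 0.5, "dx": 0, "dy": 0, "dz": 40, "turn": 0}, {"gripper": 0.5, "dx": 0, "dy": -10, "dz": 0, "turn": -8}, {"gripper": 0.5, "dx": 4, "dy": -20, "dz": 0, "turn": -8.4}, {"gripper": 0.5, "dx": 4, "dy": -20, "dz": 0, "turn": -8.4}, {"gripper": 0.5, "dx": 4, "dy": -20, "dz": 0, "turn": -8.4}, {"gripper": 0.5, "dx": 4, "dy": -20, "dz": 0, "turn": -8.4}, {"gripper": 0.5, "dx": 2, "dy": -20, "dz": 0, "turn": -8.4}, {"gripper": 0.5, "dx": 0, "dy": -12.5, "dz": 0, "turn": -8.4}, {"gripper": 0.5, "dx": 0, "dy": 0, "dz": 0, "turn": -8.4}]'

```text
t: 7.7
position: [596.3, -35.0, 174.7]
tcp_rot: [2.82, -1.384, 0.004]
contact_force: [-0.4, -0.9, 0.1]
finger_gap: 0.501
```

drive_tool --plan '[{"gripper": 0.5, "dx": 0, "dy": 0, "dz": 0, "turn": -8.6}, {"gripper": 0.5, "dx": 0, "dy": 0, "dz": -10, "turn": 0}, {"gripper": 0.5, "dx": 0, "dy": 0, "dz": 0, "turn": 0}]'

```text
t: 8.0
position: [595.5, -31.2, 162.1]
tcp_rot: [2.72, -1.57, -0.001]
contact_force: [-0.3, 0.4, 0.5]
finger_gap: 0.501
```

```bash
python3 w.py w10
```

```text
8.0 [595.5 -31.2 162.1] -60.0 [-0.3  0.4  0.5] [-0.03  0.04  0.03] 0.501 [-0.66  0.46  0.9   1.55 -0.37  1.31 -0.76]
```

View pics/w10.png

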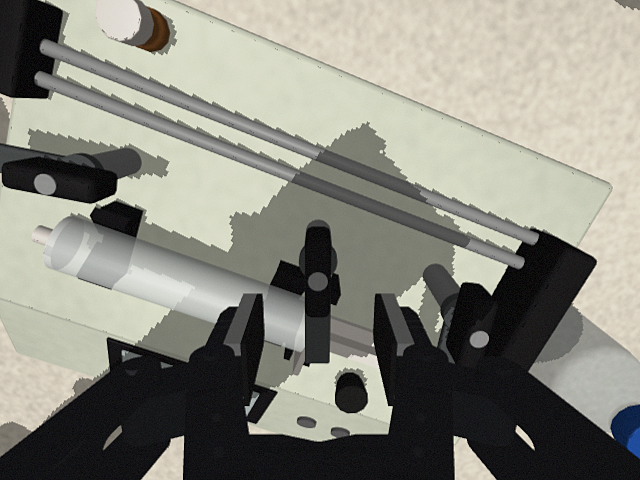

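```bash
python3 -c "
import w
print(w.ray('w10',318,281,160.5),w.ray('w10',480,339,160.5),w.ray('w10',45,184,160.5))"
```

```text
[597.90197389 -31.50118767 160.5       ] [ 610.34925024 -112.98168824  160.5       ] [579.06636605  89.71345432 160.5       ]
```

drive_tool --plan '[{"gripper": 0.5, "dx": 1, "dy": 0, "dz": -15, "turn": 0}, {"gripper": 0.5, "dx": 0, "dy": 0, "dz": -20, "turn": 0}, {"gripper": 0.5, "dx": 0, "dy": 0, "dz": -10, "turn": 0}, {"gripper": 0, "dx": 0, "dy": 0, "dz": 0, "turn": 0}, {"gripper": 0, "dx": 0, "dy": 0, "dz": 0, "turn": 0}, {"gripper": 0, "dx": 0, "dy": 0, "dz": 0, "turn": 0}, {"gripper": 0, "dx": 0, "dy": 0, "dz": 0, "turn": 0}, {"gripper": 0, "dx": 0, "dy": 0, "dz": 0, "turn": 0}]'

```text
t: 8.85
position: [596.4, -30.6, 118.4]
tcp_rot: [-2.717, 1.576, 0.003]
contact_force: [-4.1, 2.7, -0.1]
finger_gap: 0.122
```

```bash
python3 w.py w11
```

```text
8.85 [596.4 -30.6 118.4] 299.77 [-4.1  2.7 -0.1] [ 0.51  0.82 -0.04] 0.122 [-0.64  0.5   0.88  1.6  -0.4   1.23 -0.74]
```

View pics/w11.png

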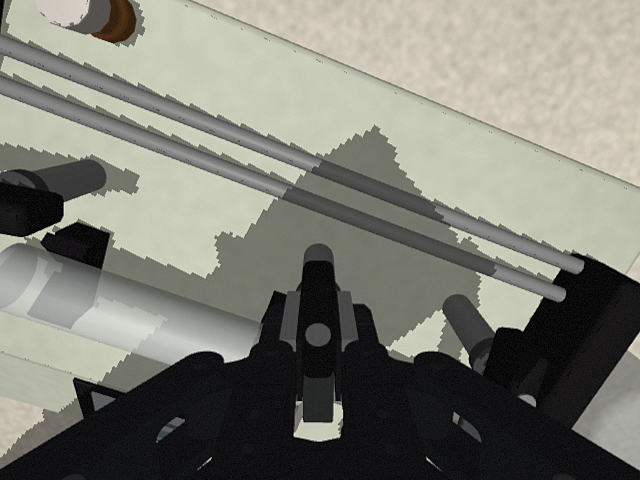

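drive_tool --plan '[{"gripper": 0, "dx": 0, "dy": 0, "dz": 0, "turn": 5}, {"gripper": 0, "dx": 0, "dy": 0, "dz": 0, "turn": 7}, {"gripper": 0, "dx": 0, "dy": 0, "dz": 0, "turn": 7}, {"gripper": 0, "dx": 0, "dy": 0, "dz": 0, "turn": 7}, {"gripper": 0, "dx": 0, "dy": 0, "dz": 0, "turn": 7}, {"gripper": 0, "dx": 0, "dy": 0, "dz": 0, "turn": 7}, {"gripper": 0, "dx": 0, "dy": 0, "dz": 0, "turn": 7}, {"gripper": 0, "dx": 0, "dy": 0, "dz": 0, "turn": 7}, {"gripper": 0, "dx": 0, "dy": 0, "dz": 0, "turn": 3}, {"gripper": 0, "dx": 0, "dy": 0, "dz": 0, "turn": 3}, {"gripper": 0, "dx": 0, "dy": 0, "dz": 0, "turn": 0}]'

```text
t: 10.0
position: [596.2, -30.3, 118.4]
tcp_rot: [-3.14, 0.004, 0.002]
contact_force: [-4.3, 4.6, -0.0]
finger_gap: 0.113
```

```bash
python3 w.py w12
```

```text
10.0 [596.2 -30.3 118.4] 359.85 [-4.3  4.6 -0. ] [ 0.81  0.93 -0.27] 0.113 [-0.49  0.44  0.65  1.6  -0.28  1.2   0.22]
```

drive_tool --plan '[{"gripper": 0, "dx": 0, "dy": 0, "dz": 0, "turn": 3}, {"gripper": 0, "dx": 0, "dy": 0, "dz": 0, "turn": 0}]'

```text
t: 10.25
position: [596.2, -30.3, 118.4]
tcp_rot: [-3.138, -0.076, 0.002]
contact_force: [-4.8, 4.3, 0.3]
finger_gap: 0.116
```

```bash
python3 w.py w13
```

```text
10.25 [596.2 -30.3 118.4] -357.24 [-4.8  4.3  0.3] [ 1.03  0.91 -1.15] 0.116 [-0.48  0.43  0.64  1.6  -0.28  1.2   0.26]
```

View pics/w13.png

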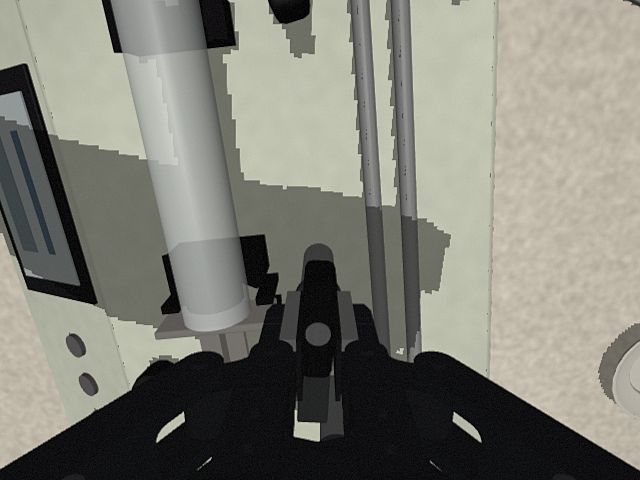

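drive_tool --plan '[{"gripper": 0.5, "dx": 0, "dy": 0, "dz": 0, "turn": 0}, {"gripper": 0.5, "dx": 0, "dy": 0, "dz": 0, "turn": 0}, {"gripper": 0.5, "dx": 0, "dy": 0, "dz": 15, "turn": 0}, {"gripper": 0.5, "dx": 0, "dy": 0, "dz": 40, "turn": 0}, {"gripper": 0.5, "dx": 1.5, "dy": -10, "dz": 0, "turn": -8}, {"gripper": 0.5, "dx": 2, "dy": -15, "dz": 0, "turn": -8}, {"gripper": 0.5, "dx": 2, "dy": -15, "dz": 0, "turn": -8}, {"gripper": 0.5, "dx": 2, "dy": -15, "dz": 0, "turn": -8}, {"gripper": 0.5, "dx": 2, "dy": -15, "dz": 0, "turn": -8}, {"gripper": 0.5, "dx": 3, "dy": -12, "dz": 0, "turn": -8}, {"gripper": 0.5, "dx": 0, "dy": 0, "dz": 0, "turn": -8}, {"gripper": 0.5, "dx": 0, "dy": 0, "dz": 0, "turn": -8}]'

```text
t: 11.5
position: [610.0, -114.4, 174.7]
tcp_rot: [-2.697, 1.61, -0.003]
contact_force: [0.5, 0.4, -0.5]
finger_gap: 0.5
```

drive_tool --plan '[{"gripper": 0.5, "dx": 0, "dy": 0, "dz": -10, "turn": -7.7}, {"gripper": 0.5, "dx": 0, "dy": 0, "dz": 0, "turn": 0}, {"gripper": 0.5, "dx": 0, "dy": 0, "dz": 0, "turn": 0}]'

```text
t: 11.8
position: [609.8, -113.4, 163.9]
tcp_rot: [-2.593, 1.773, -0.001]
contact_force: [0.6, 0.1, 0.6]
finger_gap: 0.499
```

```bash
python3 w.py w14
```

```text
11.8 [ 609.8 -113.4  163.9] 291.26 [0.6 0.1 0.6] [ 0.   -0.06  0.02] 0.499 [-0.5   0.53  0.92  1.48 -0.42  1.34 -0.75]
```

View pics/w14.png

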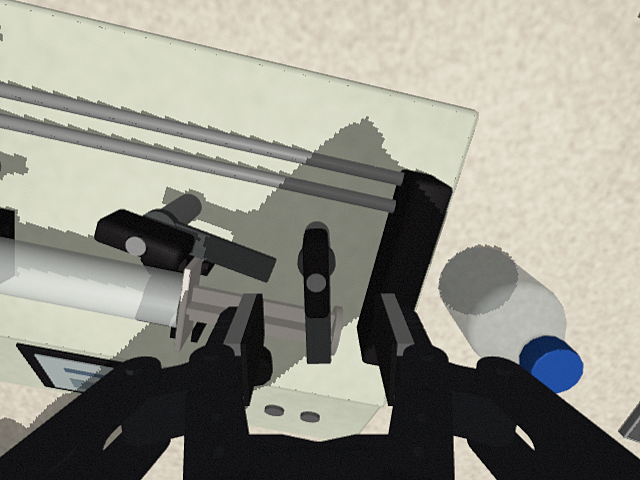

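drive_tool --plan '[{"gripper": 0.5, "dx": 0, "dy": 0, "dz": -15, "turn": 0}, {"gripper": 0.5, "dx": 0, "dy": 0, "dz": -18, "turn": 0}, {"gripper": 0.5, "dx": 0, "dy": 0, "dz": -10, "turn": 0}, {"gripper": 0, "dx": 0, "dy": 0, "dz": 0, "turn": 0}, {"gripper": 0, "dx": 0, "dy": 0, "dz": 0, "turn": 0}, {"gripper": 0, "dx": 0, "dy": 0, "dz": 0, "turn": 0}, {"gripper": 0, "dx": 0, "dy": 0, "dz": 0, "turn": 0}, {"gripper": 0, "dx": 0, "dy": 0, "dz": 0, "turn": 0}]'

```text
t: 12.65
position: [609.2, -112.6, 120.4]
tcp_rot: [-2.589, 1.777, 0.002]
contact_force: [-3.7, 4.0, 0.3]
finger_gap: 0.122
```

```bash
python3 w.py w15
```

```text
12.65 [ 609.2 -112.6  120.4] 291.06 [-3.7  4.   0.3] [0.63 0.75 0.04] 0.122 [-0.49  0.56  0.9   1.54 -0.45  1.26 -0.73]
```

View pics/w15.png

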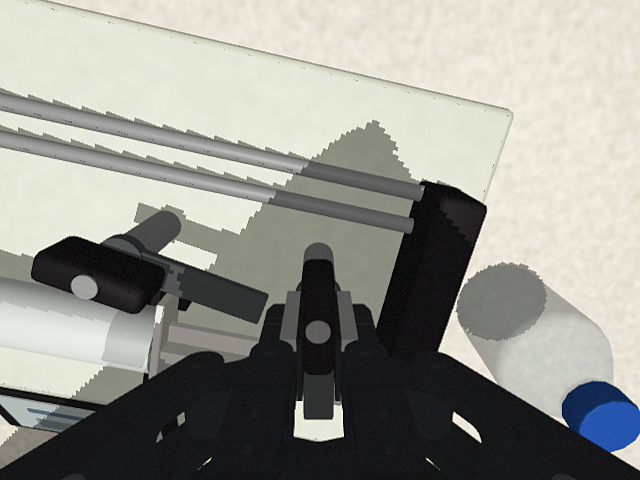

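drive_tool --plan '[{"gripper": 0, "dx": 0, "dy": 0, "dz": 0, "turn": 4}, {"gripper": 0, "dx": 0, "dy": 0, "dz": 0, "turn": 7}, {"gripper": 0, "dx": 0, "dy": 0, "dz": 0, "turn": 7}, {"gripper": 0, "dx": 0, "dy": 0, "dz": 0, "turn": 7}, {"gripper": 0, "dx": 0, "dy": 0, "dz": 0, "turn": 7}, {"gripper": 0, "dx": 0, "dy": 0, "dz": 0, "turn": 7}, {"gripper": 0, "dx": 0, "dy": 0, "dz": 0, "turn": 7}, {"gripper": 0, "dx": 0, "dy": 0, "dz": 0, "turn": 7}, {"gripper": 0, "dx": 0, "dy": 0, "dz": 0, "turn": 7}, {"gripper": 0, "dx": 0, "dy": 0, "dz": 0, "turn": 5}, {"gripper": 0, "dx": 0, "dy": 0, "dz": 0, "turn": 3}, {"gripper": 0, "dx": 0, "dy": 0, "dz": 0, "turn": 0}]'

```text
t: 13.9
position: [608.9, -112.2, 120.3]
tcp_rot: [-3.139, 0.023, 0.002]
contact_force: [-5.2, 4.8, 2.0]
finger_gap: 0.118
```

```bash
python3 w.py w16
```

```text
13.9 [ 608.9 -112.2  120.3] 359.17 [-5.2  4.8  2. ] [ 1.06  1.   -0.03] 0.118 [-0.33  0.48  0.64  1.53 -0.3   1.23  0.34]
```

drive_tool --plan '[{"gripper": 0, "dx": 0, "dy": 0, "dz": 0, "turn": 3}, {"gripper": 0, "dx": 0, "dy": 0, "dz": 0, "turn": 1}, {"gripper": 0, "dx": 0, "dy": 0, "dz": 0, "turn": 0}]'

```text
t: 14.25
position: [608.9, -112.2, 120.4]
tcp_rot: [-3.138, -0.082, 0.001]
contact_force: [-4.4, 5.7, 2.1]
finger_gap: 0.117
```

```bash
python3 w.py w17
```

```text
14.25 [ 608.9 -112.2  120.4] -357.0 [-4.4  5.7  2.1] [ 1.27  0.92 -1.22] 0.117 [-0.32  0.48  0.63  1.53 -0.29  1.23  0.4 ]
```

View pics/w17.png

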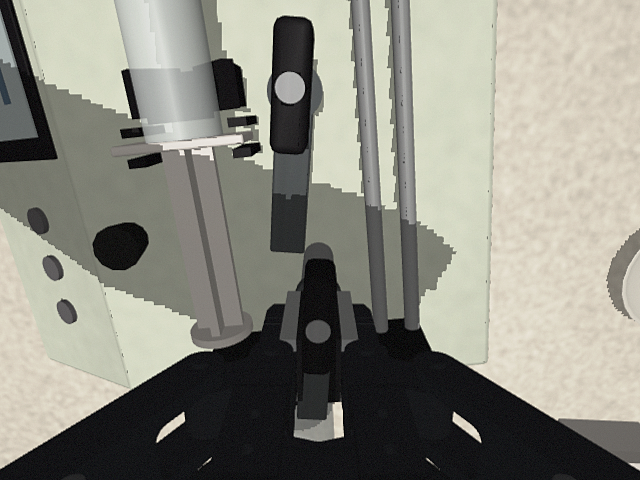

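drive_tool --plan '[{"gripper": 0.7, "dx": 0, "dy": 0, "dz": 0, "turn": 0}, {"gripper": 0.7, "dx": 0, "dy": 0, "dz": 0, "turn": 0}, {"gripper": 0.7, "dx": 0, "dy": 0, "dz": 15, "turn": 0}, {"gripper": 0.7, "dx": 0, "dy": 0, "dz": 45, "turn": 0}, {"gripper": 0.7, "dx": -10, "dy": 24, "dz": 0, "turn": 1}, {"gripper": 0.7, "dx": -15, "dy": 25, "dz": 0, "turn": 1}, {"gripper": 0.7, "dx": -15, "dy": 25, "dz": 0, "turn": 1}, {"gripper": 0.7, "dx": -15, "dy": 25, "dz": 0, "turn": 1}, {"gripper": 0.7, "dx": -15, "dy": 25, "dz": 0, "turn": 1.6}, {"gripper": 0.7, "dx": 0, "dy": 0, "dz": 0, "turn": 0}, {"gripper": 0.7, "dx": 0, "dy": 0, "dz": 0, "turn": 0}]'

```text
t: 15.4
position: [540.0, 10.9, 181.4]
tcp_rot: [-3.132, -0.238, -0.003]
contact_force: [0.3, -1.0, -0.1]
finger_gap: 0.697
```

```bash
python3 w.py w18; python3 -c "
from fit import *;import cv2
a=C['top']['img'][150:330,250:450,::-1];cv2.imwrite('pics/t18.png',cv2.resize(a,None,fx=3.3,fy=3.3,interpolation=cv2.INTER_CUBIC))"
```

```text
15.4 [540.   10.9 181.4] -351.32 [ 0.3 -1.  -0.1] [-0.02 -0.   -0.  ] 0.697 [-0.59  0.23  0.6   1.67 -0.14  1.28  0.19]
```

View pics/w18.png

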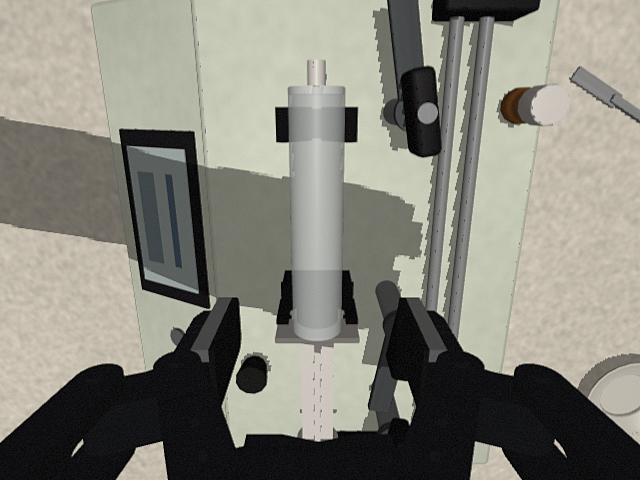

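View pics/t18.png

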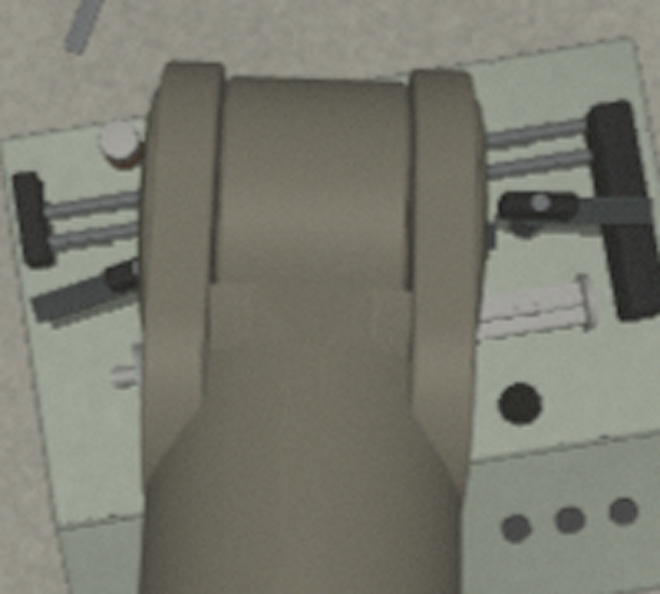

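```bash
python3 - <<'E'
from fit import *
import cv2
from scipy.spatial.transform import Rotation as Ro
o=ctrl.get_obs();p=o["position"];Rm=Ro.from_rotvec(o["tcp_rot"]).as_matrix()
n="scene";a=C[n]["img"][:,:,::-1].copy();u=proj(n,p);s=5;x0,y0=int(u[0]-75),int(u[1]-95)
b=cv2.resize(a[y0:y0+118,x0:x0+150],None,fx=s,fy=s,interpolation=cv2.INTER_CUBIC);b=cv2.convertScaleAbs(b,alpha=2.2,beta=15)
for h in range(0,121,10):
    for xx,c in((30,(0,0,255)),(0,(0,255,0)),(-30,(255,0,0))):
        q=proj(n,p+Rm@np.array([xx,0,-h]));cv2.circle(b,tuple(int(t) for t in (q-[x0,y0])*s),3 if h%50 else 6,c,-1)
cv2.imwrite("pics/g18.png",b)
E
```

```text
(no output)
```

View pics/g18.png

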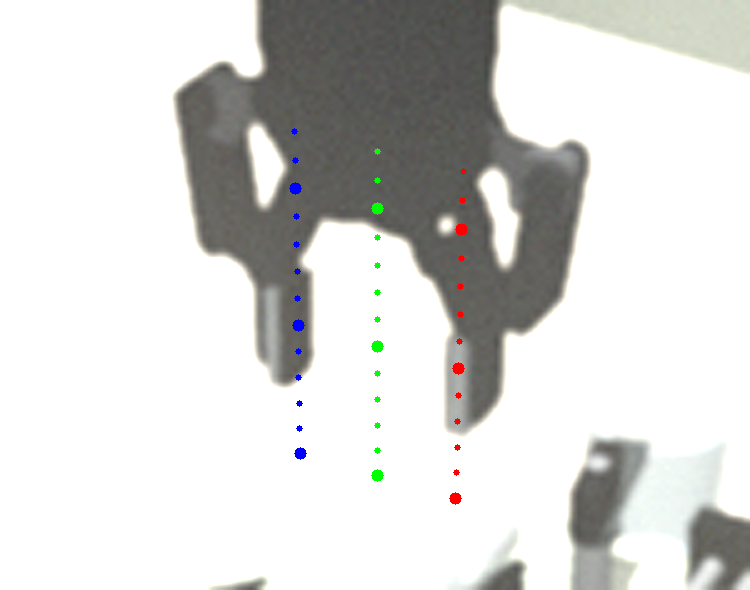

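drive_tool --plan '[{"gripper": 0.6, "dx": -0.6, "dy": 4, "dz": -25, "turn": 0}, {"gripper": 0.6, "dx": 0, "dy": 0, "dz": -30, "turn": 0}, {"gripper": 0.6, "dx": 0, "dy": 0, "dz": -15, "turn": 0}, {"gripper": 0.6, "dx": 0, "dy": 0, "dz": 0, "turn": 0}]'

```text
t: 16.05
position: [537.3, 13.7, 107.7]
tcp_rot: [3.132, 0.234, -0.007]
contact_force: [-0.9, -0.7, 0.5]
finger_gap: 0.601
```

```bash
python3 w.py w19
```

```text
16.05 [537.3  13.7 107.7] 8.54 [-0.9 -0.7  0.5] [-0.06 -0.03 -0.01] 0.601 [-0.57  0.3   0.59  1.77 -0.18  1.13  0.22]
```

View pics/w19.png

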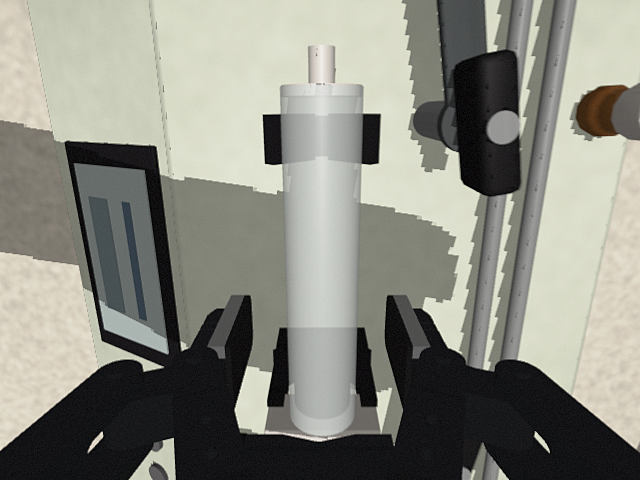

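drive_tool --plan '[{"gripper": 0.6, "dx": 0.4, "dy": 0, "dz": -15, "turn": 0}, {"gripper": 0.6, "dx": 0, "dy": 0, "dz": -14, "turn": 0}, {"gripper": 0.6, "dx": 0, "dy": 0, "dz": -9, "turn": 0}, {"gripper": 0.6, "dx": 0, "dy": 0, "dz": 0, "turn": 0}]'

```text
t: 16.5
position: [538.5, 14.4, 71.0]
tcp_rot: [3.132, 0.236, -0.003]
contact_force: [-0.2, -0.2, 0.2]
finger_gap: 0.6
```

```bash
python3 w.py w20; python3 g.py g20
```

```text
16.5 [538.5  14.4  71. ] 8.61 [-0.2 -0.2  0.2] [-0.    0.03  0.01] 0.6 [-0.56  0.34  0.57  1.81 -0.21  1.05  0.24]
```

View pics/w20.png

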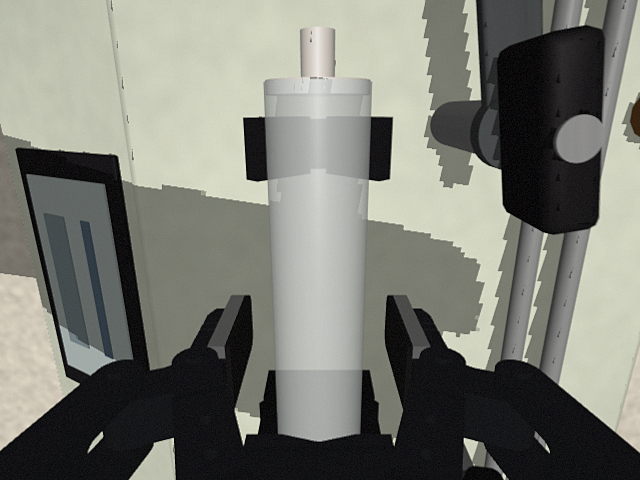

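View pics/g20.png

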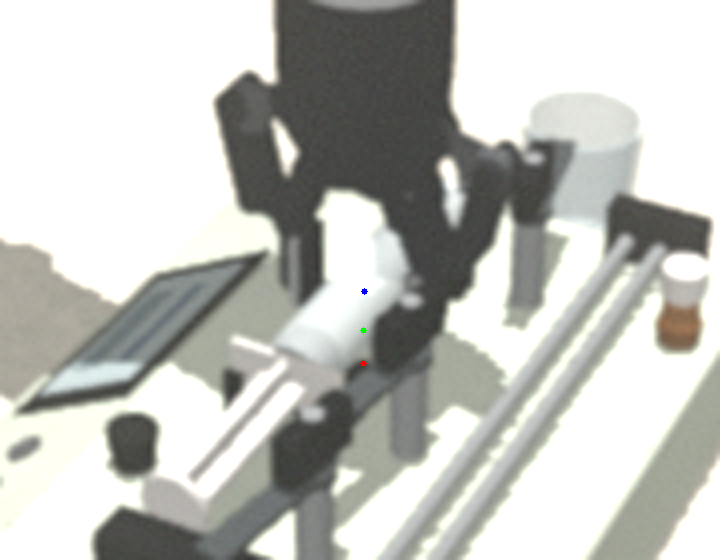

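Fingers straddle the barrel (barrel cols 275–365, pads at 250 and 387), all knobs clear. Closing.

drive_tool --plan '[{"gripper": 0, "dx": 0, "dy": 0, "dz": 0, "turn": 0}, {"gripper": 0, "dx": 0, "dy": 0, "dz": 0, "turn": 0}, {"gripper": 0, "dx": 0, "dy": 0, "dz": 0, "turn": 0}, {"gripper": 0, "dx": 0, "dy": 0, "dz": 0, "turn": 0}, {"gripper": 0, "dx": 0, "dy": 0, "dz": 0, "turn": 0}]'

```text
t: 17.15
position: [538.6, 14.4, 72.9]
tcp_rot: [-3.132, -0.236, 0.002]
contact_force: [-7.1, -1.2, 9.3]
finger_gap: 0.354
```

```bash
python3 w.py w21
```

```text
17.15 [538.6  14.4  72.9] -351.4 [-7.1 -1.2  9.3] [-0.07  1.55  0.07] 0.354 [-0.56  0.34  0.57  1.8  -0.21  1.06  0.24]
```

View pics/w21.png

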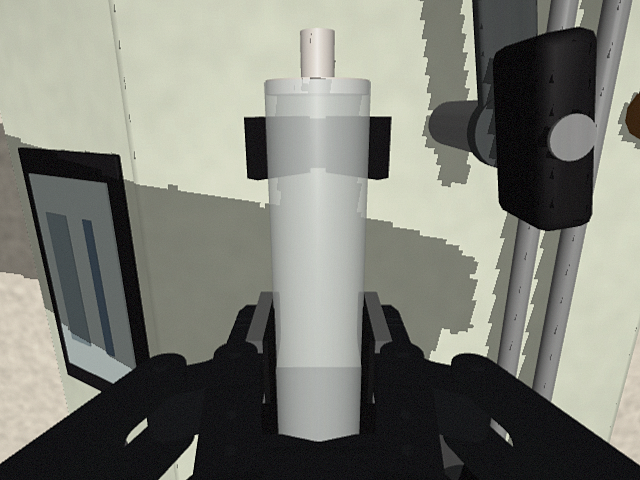

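drive_tool --plan '[{"gripper": 0, "dx": 0, "dy": 0, "dz": 3, "turn": 0}, {"gripper": 0, "dx": 0, "dy": 0, "dz": 5, "turn": 0}, {"gripper": 0, "dx": 0, "dy": 0, "dz": 6, "turn": 0}, {"gripper": 0, "dx": 0, "dy": 0, "dz": 6, "turn": 0}, {"gripper": 0, "dx": 0, "dy": 0, "dz": 0, "turn": 0}]'

```text
t: 17.7
position: [540.1, 14.5, 93.2]
tcp_rot: [-3.133, -0.236, -0.003]
contact_force: [-0.3, 0.1, -0.9]
finger_gap: 0.351
```

```bash
python3 w.py w22; python3 g.py g22
```

```text
17.7 [540.1  14.5  93.2] -351.39 [-0.3  0.1 -0.9] [-0.04 -0.03 -0.02] 0.351 [-0.57  0.32  0.58  1.78 -0.19  1.1   0.23]
```

View pics/w22.png

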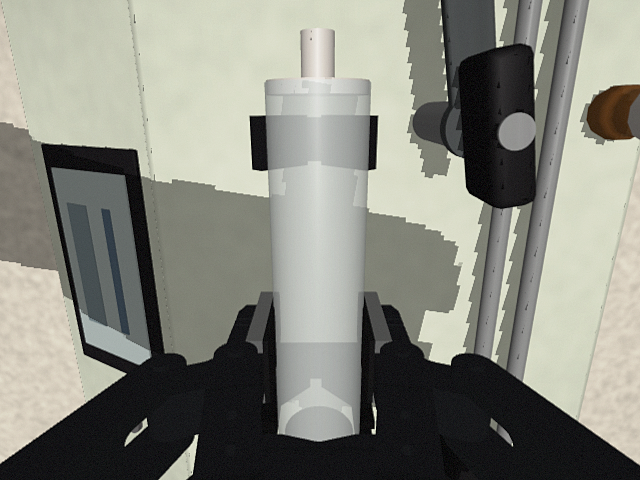

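View pics/g22.png

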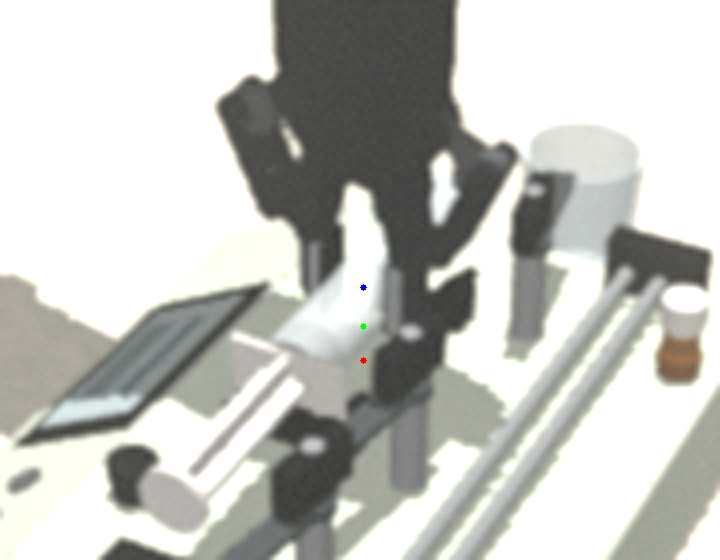

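drive_tool --plan '[{"gripper": 0, "dx": 0, "dy": 0, "dz": 8, "turn": 0}, {"gripper": 0, "dx": 0, "dy": 0, "dz": 12, "turn": 0}, {"gripper": 0, "dx": 0, "dy": 0, "dz": 15, "turn": 0}, {"gripper": 0, "dx": 0, "dy": 0, "dz": 15, "turn": 0}, {"gripper": 0, "dx": 0, "dy": 0, "dz": 15, "turn": 0}, {"gripper": 0, "dx": 0, "dy": 0, "dz": 10, "turn": 0}, {"gripper": 0, "dx": 0, "dy": 0, "dz": 5, "turn": 0}, {"gripper": 0, "dx": 0, "dy": 0, "dz": 0, "turn": 0}, {"gripper": 0, "dx": 0, "dy": 0, "dz": 0, "turn": 0}, {"gripper": 0, "dx": 0, "dy": 0, "dz": 0, "turn": 0}, {"gripper": 0, "dx": 0, "dy": 0, "dz": 0, "turn": 0}]'

```text
t: 18.95
position: [538.9, 14.5, 171.4]
tcp_rot: [3.133, 0.236, -0.002]
contact_force: [0.3, -1.2, -1.1]
finger_gap: 0.353
```

```bash
python3 w.py w23; python3 - <<'E'
from fit import *;import cv2
for n in C: cv2.imwrite(f"pics/{n}23.png",C[n]["img"][:,:,::-1])
a=C["scene"]["img"][120:360,170:440,::-1];cv2.imwrite("pics/s23z.png",cv2.resize(a,None,fx=2.5,fy=2.5,interpolation=cv2.INTER_CUBIC))
E
```

```text
18.95 [538.9  14.5 171.4] 8.61 [ 0.3 -1.2 -1.1] [0.01 0.   0.08] 0.353 [-0.59  0.24  0.6   1.68 -0.14  1.26  0.19]
```

View pics/w23.png

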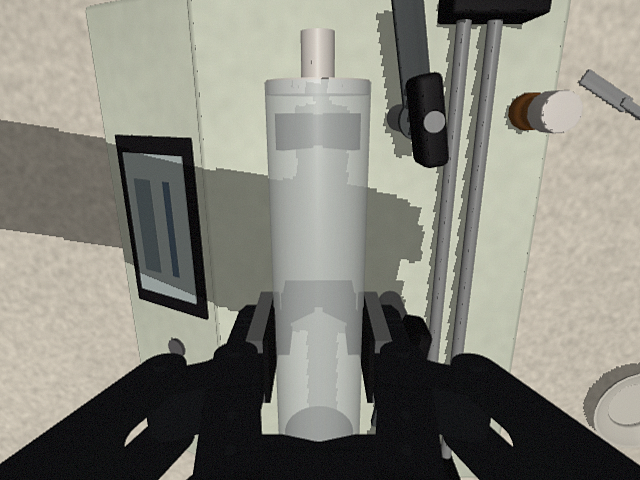

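View pics/s23z.png

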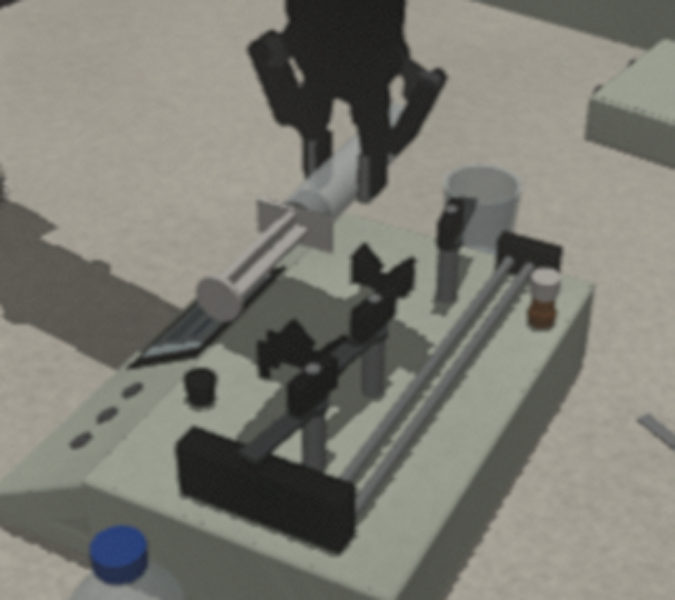

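View pics/top23.png

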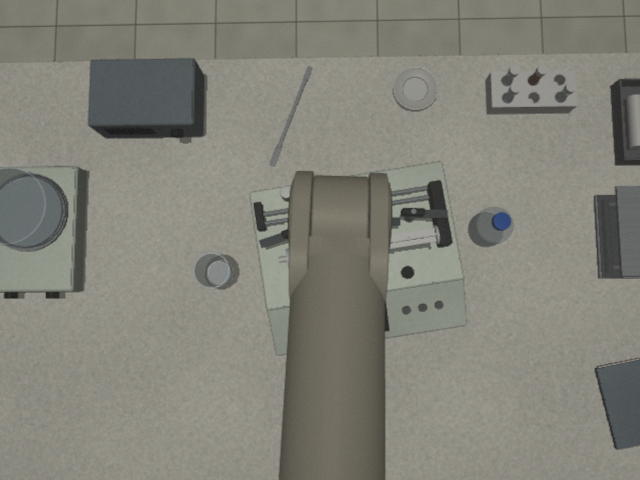

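```bash
python3 - <<'E'
from fit import *;import w
S3=lambda u,v:np.array([170+u/2.5,120+v/2.5])
yaw=.151
def sray(n,u,z):
    c=C[n];E=c["extrinsics"];q=E[:3,:3]@np.linalg.solve(c["mtx"],[*u,1.]);return E[:3,3]+(z-E[2,3])/q[2]*q
def th(a,b,name):
    d=(Rz(-yaw)@(b-a));print(name,np.degrees(np.arctan2(abs(d[1]),-d[0])).round(1),np.hypot(*d[:2]).round(1))
# w17: middle knob dot and arm tip (bar held plunger); w18: nozzle
th(w.ray("w17",290,88,160.5),w.ray("w17",288,251,133),"middle(w17)")
th(w.ray("w23",434,121,160.5),w.ray("w23",430,165,158)*0+2*w.ray("w23",434,121,160.5)-w.ray("w23",431,162,158),"nozzle bar(w23)")
th(sray("scene",S3(313,368),160.5),sray("scene",S3(250,453),131),"plunger scene")
th(sray("top",(247+4*0+(540/3.3)+3-0,150+203/3.3),160.5)*0+sray("top",(250+540/3.3,150+203/3.3),160.5),sray("top",(250+648/3.3,150+211/3.3),133),"plunger top t18")
th(sray("scene",S3(375,297),160.5),sray("scene",S3(318,368),131),"middle scene(tip occluded)")
seat=np.array([537.9,22.4,210])
P=lambda y:seat+Rz(yaw)@np.array([0,y,0])
print("disc pred",(proj("scene",P(-169))-[170,120])*2.5,"obs ~ (218,298)")
print("nozzle w21 vs w23 tip; pred",w.wproj("w23",P(89)+[0,0,6]),"obs (318,30)")
E
```

```text
middle(w17) 80.6 60.9
nozzle bar(w23) 87.3 17.5
plunger scene 77.4 56.4
plunger top t18 80.8 59.7
middle scene(tip occluded) 72.9 51.8
disc pred [215.84946219 297.50470953] obs ~ (218,298)
nozzle w21 vs w23 tip; pred [315.98674708  23.38202111] obs (318,30)
```

```bash
python3 - <<'E'
import w,numpy as np,cv2
from fit import Rz
a=w.ray("w18",427,113,160.5);b=w.ray("w18",402,2,133);d=Rz(-.151)@(b-a);print(np.degrees(np.arctan2(d[1],-d[0])),np.hypot(*d[:2]))
i=cv2.imread("pics/w18.png")[0:170,360:470];cv2.imwrite("pics/nz.png",cv2.convertScaleAbs(cv2.resize(i,None,fx=3.5,fy=3.5),alpha=2,beta=10))
E
```

```text
80.08847036714403 50.58050975894785
```

View pics/nz.png

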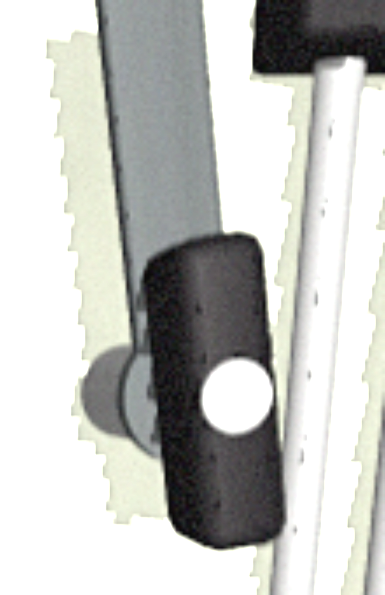

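All three knobs measure about 80° (1.4 rad), and the syringe is level and held steady. Handing in.

```bash
python3 -c "
from bench import ctrl
print(ctrl.finish_job()); o=ctrl.get_obs(); print(o['t'],o['position'],o['finger_gap'])"
```

```text
the job is handed in; nothing more can be done
None
the job is handed in; nothing more can be done
```

I opened the three clamps in order (nozzle, middle, plunger). I then gripped the syringe by the barrel and lifted it straight up 100 mm, and handed it in still held. The job was handed in at about 19 s, and no verdict came back.

**Knobs:** Each was turned until the wrist torque rose to about 1.1–1.2 N m against its stop. Afterwards the pictures gave about 80° for the nozzle and 81° for the middle, against 80.2° for fully open. The plunger knob measured 81° from the top camera and 77° from the scene camera.

**Rough checks that disagreed:** A crude reading of the nozzle bar gave 87°, and one of the middle knob, with its arm tip hidden, gave 73°. I trusted the clearer views and the torque.

**Syringe:** The thumb disc was within about 1 px of where a level syringe 100 mm up should put it. The nozzle tip was about 7 px from its prediction but did not move in the wrist view during the lift. The grip was steady, with an opening of 0.353 and about 1–2 N on the wrist.

**Bystanders:** The stopper, beaker, bottle and vial look undisturbed in the last pictures.

**First grasp missed:** The fingers shut just above the nozzle bar and moved nothing, because the real fingertips sit about 20 mm behind the reported TCP. I lowered the tool by 20 mm and allowed for the offset from then on.

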